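Centre a wobbly little cake on its stand

TASK

One of the two small cakes has been put down near the edge of its cake stand: with light nudges of the fingertips, push it to the middle of the plate, so that it ends upright and centred like the other one. Do not pinch, lift, tip or knock off either cake; leave the other cake, both stands and everything else on the counter where they are.

Things in the scene. Friction and masses are not known exactly. Their poses are not given: they have to be found in the camera images.
- cake_1: small mushroom-shaped baba cake, rigid, light (about 45 g), 54 mm tall: round foot in a paper case, 42 mm across and upright-sided from 4 to 14 mm up (bevelled below, standing on a disc 31 mm across), neck 30 mm across from 14 to 34 mm up, domed head 35 mm across. Origin: centre of its underside, z up. Wobbly: slides when pushed slowly on the foot, may tip when pushed on the head.
- cake_2: exactly like cake_1, with the same origin. In each start one of the two cakes stands 22 to 32 mm from the centre of its stand's plate, in any direction, and the other is already centred; either cake may be the one, on either stand.
- stand_1_centre (a point): white ceramic cake stand, 60 mm high, 0.9 kg, loose on the counter: a flat round plate 100 mm across and 12 mm thick, no rim, on a stem with a foot 80 mm across. This point: centre of the plate's upper face, 60 mm above the counter.
- stand_2_centre (a point): the same point of the second stand, which is exactly like the first: centre of the plate's upper face.
- bun: bystander: domed bun, 84 mm across, 37 mm high, on the counter between the stands. Origin: centre of its underside.
- tongs: bystander: steel pastry tongs lying flat, 220 mm long along its x, 42 mm wide, 12 mm high. Origin: on the counter, about mid-length.
- shaker: bystander: clear sugar shaker with a steel cap, 54 mm across, 110 mm high, at the back of the counter. Origin: centre of its underside.
- jar: bystander: amber jar, 68 mm across, 90 mm high, on the right. Origin: centre of its underside.
- ramekin: bystander: white ramekin, 72 mm across, 40 mm high, between the stands and the robot. Origin: centre of its underside.
- spatula: bystander: spatula lying flat on the right, its handle towards -x. Origin: on the counter, about mid-length.
Not all that is in view belongs to the job. What is shaped like the part that bears stand_1_centre but turquoise is not meant. What is shaped like the cake_2 but turquoise is not meant.

How it is judged:
By the outcome, as a careful person would: the job done as asked, in the order asked, and still so for the second after the job is handed in, with the robot touching nothing.
It also fails if it takes over 51 s, if anything falls off the work surface, if the arm or the gripper's body presses on something with over 40 N, if the wrist force passes 120 N, or if a joint passes its speed limit or range.

ROBOT

A 6-joint arm with a two-finger parallel gripper is mounted at the origin on the work surface. World frame = base frame: x ahead of the robot, y to its left, z up, the work surface at z = 0. Lengths are in m, angles in rad, forces in N, time in s.
With the tool pointing down it reaches from about 0.425 to 0.95 m from the base axis. Payload 3.5 kg.
Tool frame: the origin (TCP) lies at the very end of the fingers, on their centre line; the grasp point (between the pads) lies ctrl.grip_point_offset behind it (ctrl.grip_point_offset is the distance from the TCP to the grasp point, in m); z points along the fingers, y is the direction in which the jaws open and shut (so a half turn about z gives the same grasp; the last joint's range is limited). The gripper opens to 85 mm and grips with 20 to 120 N. Pads are 22 mm wide; open, the fingers measure 114 mm over their backs; the gripper's body (76 mm by 85 mm) begins 54 mm behind the grasp point. The pads swing forward as they close: fully open they stand 13 mm farther back than shut.
Start: joints at [1.1, 0.286, 1.577, -0, 1.279, -0.15], TCP at [0.213, 0.641, 0.231] pointing down, gripper open.
Joint ranges: [-2.77, 2.77], [-0.9, 2.22], [0.21, 2.48], [-1.53, 4.67], [0.24, 2.81], [-2.84, 2.84]. Speed limits (rad/s): [2.79, 2.79, 3.14, 3.14, 3.14, 3.14].

INTERFACE

Orientations are given as a unit quaternion [x, y, z, w].
In Python, from plant import telemetry, imaging, ticket, finder, ctrl gives the robot as it stands. The module is installed in compiled form; this text tells all that it offers.
- The arm moves only by the shell command python3 -m crank 'ROWS' [FORCE]. ROWS is JSON, a list of rows, each a list of 7 numbers: the shift along the tool's x, y, z scaled (see below), then the turn, a rotation vector about the tool's x, y, z scaled (see below), then the opening, from 0 (shut) to 1 (fully open). A call has 1 to 12 rows; each row is the pose to reach, as a shift and turn from the pose commanded when the call began, along the tool's axes at that moment; what a row does not reach only later rows make up. The controller multiplies each number of a shift by 0.15 m and each number of a turn by 90 degrees. A row lasts 1/10 s, in which the tool goes at most 50 mm and 8.59 degrees, less where a joint would pass 70% of its speed; a pose out of reach is approached as far as the arm can. A call with a number of a shift or a turn outside -1 to 1 is refused whole. A call with a gripper value outside its range is refused whole. The fingers move at their own pace and stop on an object; FORCE is the grip in N (left out, the last holds). Time passes only in rows, so rows that repeat a pose let the fingers close. It gives the time, the measured TCP pose, the force and the opening at its end, in the units of the state.
- telemetry.get_state(): the state, without advancing time (a new reading comes with each control period).
- imaging.read_camera(name): name is "side" or "top"; returns a dict with "pixels" (420x560x3 uint8, red, green, blue), "vfov" (degrees; the focal length in pixels is half the picture's height over the tangent of half this angle, whatever the lens; pixels are square), "cx", "cy" (the principal point, pixels), "rvec" (rotation vector, rad) and "tvec" (3), from world to camera coordinates, as OpenCV has them. Camera axes: x right, y down, z forward; pixel columns grow to the right and rows downward; lengths in m; the calibration is good to about 2 mm. A picture is of the moment at which its call begins. There is no depth.
- ticket.sign_off(): hands the job in, once; it reports no verdict.
Trained networks look in a picture, given as the dict that the camera call returned (one of the last four; its "shot" number tells which), for a name from the list of things; names that differ only in an ending like _2 or _b are one class to them, and where a whole thing is asked for, a point or a joint stands for the part that bears it (a point fixed in the world has none). Each returns a list of dicts, best first, with "confidence" (0 to 1); they miss things now and then, are a little off and sometimes report something else, mostly with a low value. They report only what shows in the picture. A call takes as long as a camera call. They do not tell look-alikes from the thing itself.
- finder.masks_of(label, picture): "pixels" (420x560 bool, what is visible of it) and "extent" ([left, top, right, bottom] in pixels, round what is visible of it).
- finder.pinpoint(label, picture): "location" ([row, column] in pixels: a listed point, or the origin of a listed thing).
The state is a dict: "time": time; "qpos": joint angles; "dq": joint speeds; "joint_efforts": joint torques, N m; "eef_pos": TCP position; "tcp_rot": TCP orientation; "contact_force": force on the tool from outside, world axes, zero at the start; "wrist_torque": the same for the moment, N m; "opening": opening from 0.0 (shut) to 1.0 (fully open).
Only numpy, scipy, OpenCV 4.12 (cv2) and the standard library are available. Lean on these libraries where they do the work, as an engineer would, in place of code of your own. Each camera call takes 0.05 s, during which the arm holds its last target.

## Working session

There is one attempt and no reset: what is moved stays moved. The work goes in short steps, Python scripts to look and compute and a shell command to move; the robot and the scene stay as the last step left them, time stands still between calls to the robot, and variables do not carry over. Pictures are saved under pics/ and viewed, and the job is handed in when it is done.

```bash
mkdir -p pics; cat > h.py <<'E'
import numpy as np, cv2
from plant import telemetry, imaging, ticket, finder, ctrl
def K(p):
    f=p["pixels"].shape[0]/2/np.tan(np.radians(p["vfov"])/2)
    return np.array([[f,0,p["cx"]],[0,f,p["cy"]],[0,0,1.]])
def ray(p,r,c):
    R,_=cv2.Rodrigues(np.array(p["rvec"],float)); t=np.array(p["tvec"],float)
    d=R.T@np.linalg.inv(K(p))@np.array([c,r,1.]); return -R.T@t,d
def atz(p,r,c,z):
    o,d=ray(p,r,c); return o+d*(z-o[2])/d[2]
def proj(p,X):
    return cv2.projectPoints(np.array(X,float).reshape(-1,3),np.array(p["rvec"],float),np.array(p["tvec"],float),K(p),None)[0].reshape(-1,2)
def save(p,n,crop=None,s=1):
    im=p["pixels"][:,:,::-1]
    if crop: im=im[crop[1]:crop[3],crop[0]:crop[2]]
    cv2.imwrite("pics/"+n,cv2.resize(im,None,fx=s,fy=s,interpolation=cv2.INTER_CUBIC))
E
python3 - <<'E'
from h import *
np.set_printoptions(precision=4,suppress=True)
s=telemetry.get_state(); print(s["time"],s["eef_pos"],s["tcp_rot"],s["opening"],ctrl.grip_point_offset)
for n in("top","side"):
    p=imaging.read_camera(n); save(p,n+"0.png")
    print(n,ray(p,210,280)[0],p["vfov"],[k for k in p])
    for l,z in(("cake_1",.06),("stand_1_centre",.06)):
        for d in finder.pinpoint(l,p): print(l,d["confidence"],d["location"],atz(p,*d["location"],z))
        for d in finder.masks_of(l,p): print(" m",d["confidence"],d["extent"])
E
```

```text
0.0 [0.2125 0.64   0.2299] [ 0.1597  0.9872 -0.0011 -0.0004] 1.00057061840742 0.0187
top [ 0.3306 -0.0993  1.6024] 49.017190675418675 ['pixels', 'vfov', 'cx', 'cy', 'rvec', 'tvec', 'shot']
cake_1 0.67 [214.7, 288.0] [ 0.5321 -0.0959  0.06  ]
cake_1 0.58 [227.1, 212.0] [0.4962 0.1612 0.06  ]
cake_1 0.48 [192.6, 322.3] [ 0.6049 -0.2142  0.06  ]
 m 0.68 [317.0, 187.5, 329.8, 200.4]
 m 0.15 [249.0, 213.3, 271.7, 236.3]
stand_1_centre 0.94 [237.6, 336.8] [ 0.4508 -0.2574  0.06  ]
stand_1_centre 0.87 [193.2, 324.6] [ 0.6027 -0.2219  0.06  ]
stand_1_centre 0.74 [256.2, 296.1] [ 0.3919 -0.1196  0.06  ]
 m 0.77 [285.2, 239.1, 313.7, 270.0]
 m 0.74 [310.4, 176.8, 340.3, 205.9]
 m 0.73 [324.1, 222.6, 351.6, 254.4]
side [ 0.3593 -1.2306  1.0976] 43.447190236321006 ['pixels', 'vfov', 'cx', 'cy', 'rvec', 'tvec', 'shot']
cake_1 0.75 [221.7, 285.3] [ 0.5466 -0.1624  0.06  ]
cake_1 0.67 [154.7, 252.8] [0.4927 0.169  0.06  ]
 m 0.77 [301.8, 214.1, 316.3, 235.8]
 m 0.71 [246.0, 140.6, 261.9, 154.6]
 m 0.62 [276.9, 208.8, 290.4, 230.1]
 m 0.61 [218.8, 119.7, 269.6, 140.4]
stand_1_centre 0.94 [244.8, 255.0] [ 0.4505 -0.2393  0.06  ]
stand_1_centre 0.85 [234.6, 307.5] [ 0.599  -0.2227  0.06  ]
stand_1_centre 0.55 [216.1, 230.2] [ 0.3937 -0.1153  0.06  ]
 m 0.94 [210.8, 205.9, 249.4, 241.2]
 m 0.85 [291.0, 223.8, 323.3, 257.0]
 m 0.81 [235.6, 235.6, 275.0, 276.2]
```

```bash
python3 - <<'E'
from h import *
p=imaging.read_camera("top"); save(p,"top1.png",(180,150,380,300),4)
p=imaging.read_camera("side"); save(p,"side1.png",(170,110,370,260),4)
E
```

```text
(no output)
```

View pics/top0.png

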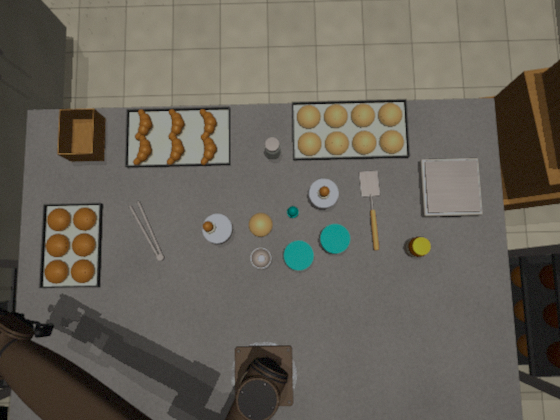

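View pics/top1.png

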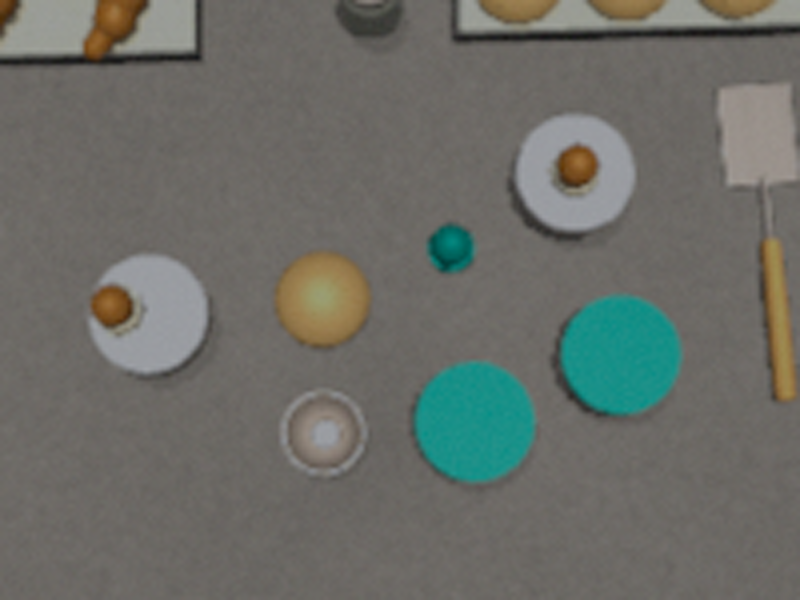

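View pics/side1.png

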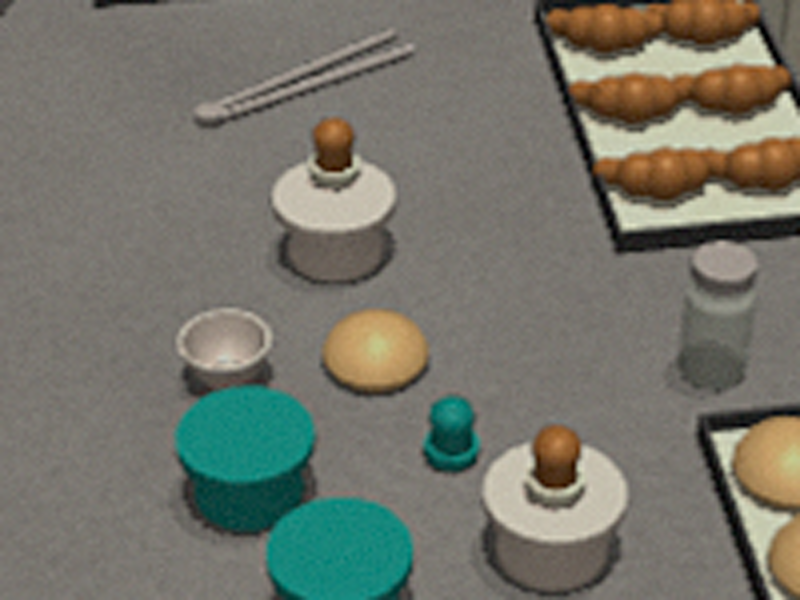

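The off-centre cake is the brown one on the left white stand (top view about px (209,226), its plate centre about (217,229)). The right cake at (324,192) is already centred on its white plate. The turquoise cake at (293,212) and the turquoise stands at (299,256) and (335,239) are look-alikes. The enlarged crops confirm this. Next I'll measure the positions more exactly.

```bash
cat >> h.py <<'E'
def brown(p,box):
    im=p["pixels"][:,:,::-1].copy(); im=cv2.GaussianBlur(cv2.resize(im[box[1]:box[3],box[0]:box[2]],None,fx=8,fy=8,interpolation=cv2.INTER_CUBIC),(5,5),0)
    hsv=cv2.cvtColor(im,cv2.COLOR_BGR2HSV)
    return im,hsv
def unc(box,x,y): return (x+.5)/8-.5+box[0],(y+.5)/8-.5+box[1]
def big(m):
    n,l,s,c=cv2.connectedComponentsWithStats(m.astype(np.uint8)); i=1+np.argmax(s[1:,4]); return (l==i)
def plate(p,box,thr):
    im,hsv=brown(p,box); m=big((hsv[...,1]<60)&(hsv[...,2]>thr))
    c=max(cv2.findContours(m.astype(np.uint8),0,cv2.CHAIN_APPROX_NONE)[0],key=cv2.contourArea)
    h=cv2.convexHull(c)[:,0]; return np.array([atz(p,*unc(box,*q)[::-1],.06)[:2] for q in h]),m,im
def head(p,box):
    im,hsv=brown(p,box); m=big((hsv[...,1]>140)&(hsv[...,0]<25)&(hsv[...,2]>50))
    ys,xs=np.nonzero(m); return m,im,xs,ys
E
python3 - <<'E'
from h import *
np.set_printoptions(precision=4,suppress=True)
p=imaging.read_camera("top")
vis=[]
for box in((195,205,240,250),(300,170,348,215)):
    h,m,im=plate(p,box,110)
    from scipy.optimize import least_squares
    r=least_squares(lambda q:np.hypot(*(h-q[:2]).T)-q[2],[*h.mean(0),.05],loss="soft_l1",f_scale=.001).x
    print("plate",r)
    m2,im,xs,ys=head(p,box)
    x,y=unc(box,xs.mean(),ys.mean()); print("head area",m2.sum()/64,(x,y),atz(p,y,x,.06+.04)[:2])
    o=im.copy(); o[m]=o[m]//2+(100,0,0); o[m2]=(0,0,255); vis.append(cv2.resize(o,(380,380)))
cv2.imwrite("pics/m1.png",np.hstack(vis))
s=imaging.read_camera("side")
for box in((242,132,268,155),(296,210,322,236)):
    m2,im,xs,ys=head(s,box); x,y=unc(box,xs.mean(),ys.mean()); print("side",m2.sum()/64,(x,y),atz(s,y,x,.06+.037)[:2])
E
```

```text
plate [0.4942 0.1475 0.0527]
head area 69.125 (np.float64(207.5339907323689), np.float64(226.08914443942135)) [0.4956 0.1691]
plate [ 0.6064 -0.218   0.0526]
head area 66.78125 (np.float64(323.8533282639214), np.float64(191.08639447824052)) [ 0.6028 -0.2165]
side 96.875 (np.float64(252.97314516129032), np.float64(145.7295564516129)) [0.4942 0.1676]
side 136.90625 (np.float64(308.67223522026933), np.float64(223.76316765578636)) [ 0.6017 -0.2182]
```

View pics/m1.png

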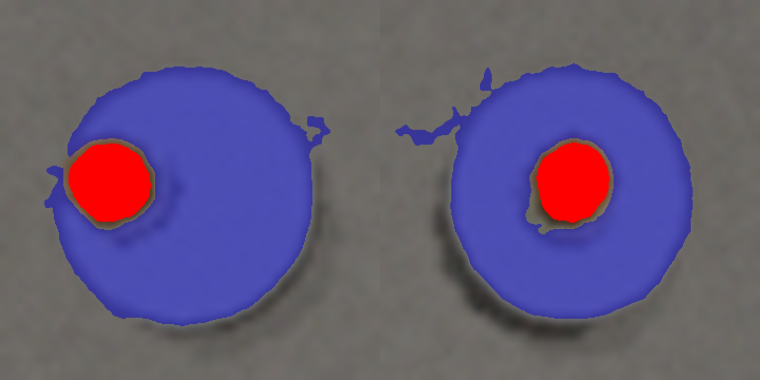

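```bash
cat >> h.py <<'E'
from scipy.optimize import least_squares
def model():
    P=[]
    a=np.linspace(0,2*np.pi,48,endpoint=False)
    for r,z in [(15,14),(15,34),(17.5,36)]+[(17.5*np.cos(t),36.5+17.5*np.sin(t)) for t in np.linspace(0,1.5,8)]:
        P+= [(r*np.cos(b)/1e3,r*np.sin(b)/1e3,z/1e3+.06) for b in a]
    return np.array(P)
M=model()
def silc(p,xy):
    q=proj(p,M+[xy[0],xy[1],0]).astype(np.float32); h=cv2.convexHull(q); m=cv2.moments(h); return np.array([m["m10"],m["m01"]])/m["m00"],m["m00"]
def plate2(p,box):
    im,hsv=brown(p,box); m=(hsv[...,1]<60)&(hsv[...,2]>(130))
    m=big(cv2.morphologyEx(m.astype(np.uint8),cv2.MORPH_OPEN,cv2.getStructuringElement(2,(25,25))))
    c=max(cv2.findContours(m.astype(np.uint8),0,cv2.CHAIN_APPROX_NONE)[0],key=cv2.contourArea)
    h=np.array([atz(p,*unc(box,*q)[::-1],.06)[:2] for q in cv2.convexHull(c)[:,0]])
    return least_squares(lambda q:np.hypot(*(h-q[:2]).T)-q[2],[*h.mean(0),.05],loss="soft_l1",f_scale=.0007).x
def cake(p,box,x0):
    m,im,xs,ys=head(p,box); u=np.array(unc(box,xs.mean(),ys.mean()))
    r=least_squares(lambda q:silc(p,q)[0]-u,x0,diff_step=1e-4).x
    return r,m.sum()/64,silc(p,r)[1]
TB={"L":(195,205,240,250),"R":(300,170,348,215)}; SB={"L":(242,132,268,155),"R":(296,210,322,236)}
SP={"L":(232,142,275,185),"R":(285,215,335,260)}
X0={"L":(.495,.16),"R":(.605,-.218)}
def measure(which="LR"):
    t=imaging.read_camera("top"); s=imaging.read_camera("side")
    for k in which:
        for nm,p,cb,pb in(("top",t,TB,TB),("side",s,SB,SP)):
            try: print(k,nm,"plate",plate2(p,pb[k]) if nm=="top" else "","cake",*cake(p,cb[k],X0[k]))
            except Exception as e: print(k,nm,e)
    return t,s
E
python3 - <<'E'
from h import *
np.set_printoptions(precision=4,suppress=True)
t,s=measure()
for n,p in(("top",t),("side",s)):
    for d in finder.pinpoint("stand_1_centre",p)+finder.pinpoint("cake_1",p):print(n,d["confidence"],d["location"],atz(p,*d["location"],.06))
# overlay check
for n,p,box in(("t",t,(195,160,350,250)),("s",s,(230,130,330,262))):
    im=cv2.resize(p["pixels"][box[1]:box[3],box[0]:box[2],::-1],None,fx=5,fy=5,interpolation=cv2.INTER_CUBIC)
    a=np.linspace(0,2*np.pi,90)
    for c,r in(((.4945,.148),.05),((.605,-.218),.05),((.4945,.170),.021)):
        q=proj(p,np.c_[c[0]+r*np.cos(a),c[1]+r*np.sin(a),0*a+.06+(.01 if r<.03 else 0)])
        for u in q: cv2.circle(im,tuple(int(v) for v in (u-[box[0],box[1]]+.5)*5),1,(0,255,0),-1)
    cv2.imwrite(f"pics/ov_{n}.png",im)
E
```

```text
L top plate [0.4933 0.1461 0.0499] cake [0.4963 0.1702] 69.765625 92.51891654136125
L side plate  cake [0.4951 0.1766] 96.390625 120.5585517026484
R top plate [ 0.605 -0.218  0.05 ] cake [ 0.6037 -0.2169] 67.0625 89.61863301531412
R side plate  cake [ 0.6032 -0.2114] 136.984375 166.0511763205286
top 0.84 [254.9, 295.5] [ 0.3963 -0.1177  0.06  ]
top 0.64 [193.3, 321.0] [ 0.6026 -0.2097  0.06  ]
top 0.56 [237.3, 334.3] [ 0.452  -0.2491  0.06  ]
top 0.18 [226.1, 209.7] [0.4998 0.169  0.06  ]
top 0.64 [194.3, 320.8] [ 0.5992 -0.2089  0.06  ]
top 0.48 [226.2, 212.0] [0.4993 0.1612 0.06  ]
top 0.43 [212.2, 291.4] [ 0.5403 -0.1076  0.06  ]
side 0.96 [234.9, 310.0] [ 0.6056 -0.2249  0.06  ]
side 0.64 [218.8, 229.1] [ 0.3896 -0.1261  0.06  ]
side 0.6 [244.2, 255.0] [ 0.4507 -0.2371  0.06  ]
side 0.66 [156.9, 249.0] [0.479  0.1589 0.06  ]
side 0.62 [222.5, 285.0] [ 0.5452 -0.1655  0.06  ]
side 0.51 [229.5, 309.1] [ 0.6073 -0.2037  0.06  ]
side 0.4 [128.0, 247.2] [0.4917 0.3286 0.06  ]
```

View pics/ov_t.png

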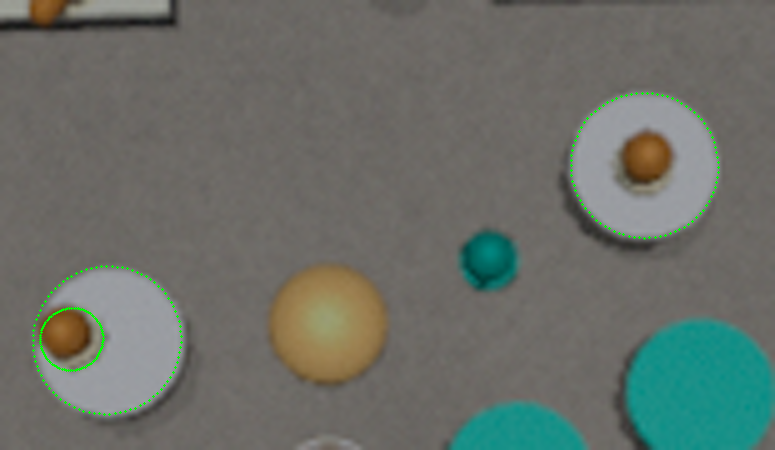

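View pics/ov_s.png

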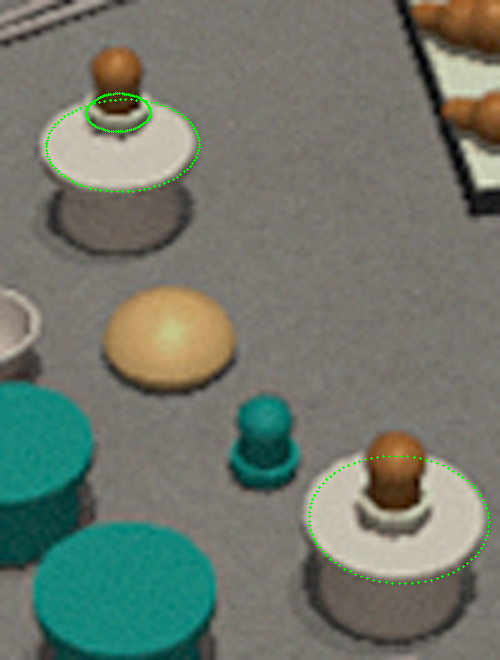

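Measured, with the right cake used as the reference for bias: plate centre ≈ (0.494, 0.147), cake ≈ (0.498, 0.170), so the offset is about 23 mm, mostly +y. The plan is two fingertips about 20 mm apart, low on the foot, pushing along (-0.18, -0.98) from the far side.

```bash
python3 -m crank '[[-0.915,-0.684,0,0,0,0,0.24],[-0.915,-0.684,0,0,0,0,0.24],[-0.915,-0.684,0,0,0,0,0.24],[-0.915,-0.684,0,0,0,0,0.24],[-0.915,-0.684,0,0,0,0,0.24]]' 20
python3 -m crank '[[-0.915,-0.684,0,0,0,0,0.24],[-0.915,-0.684,0,0,0,0,0.24],[-0.915,-0.684,0,0,0,0,0.24],[-0.915,-0.684,0,0,0,0,0.24],[-0.915,-0.684,0,0,0,0,0.24]]'
python3 -m crank '[[-0.8,-0.6,0,0,0,0.911,0.24],[-0.8,-0.6,0,0,0,0.911,0.24],[-0.8,-0.6,0,0,0,0.911,0.24],[-0.8,-0.6,0,0,0,0.911,0.24],[-0.8,-0.6,0,0,0,0.911,0.24],[-0.8,-0.6,0,0,0,0.911,0.24],[-0.8,-0.6,0,0,0,0.911,0.24],[-0.8,-0.6,0,0,0,0.911,0.24],[-0.8,-0.6,0,0,0,0.911,0.24],[-0.8,-0.6,0,0,0,0.911,0.24],[-0.8,-0.6,0,0,0,0.911,0.24]]'
```

```text
time: 1.5
eef_pos: [0.3124, 0.4979, 0.2316]
tcp_rot: [0.162, 0.987, -0.0, 0.0]
contact_force: [0.6, 0.1, 0.4]
opening: 0.239
time: 2.0
eef_pos: [0.4099, 0.3581, 0.2316]
tcp_rot: [0.161, 0.987, 0.0, 0.0]
contact_force: [-0.3, -0.7, 0.3]
opening: 0.245
time: 3.1
eef_pos: [0.4937, 0.2378, 0.2314]
tcp_rot: [0.767, 0.641, 0.0, -0.0]
contact_force: [-0.8, -0.8, -0.5]
opening: 0.239
```

```bash
python3 -m crank '[[-0.08,0.109,0.3,0,0,0,0.24],[-0.08,0.109,0.6,0,0,0,0.24],[-0.08,0.109,0.8,0,0,0,0.24],[-0.08,0.109,0.8,0,0,0,0.24]]'
python3 -m crank '[[0,0,0.1,0,0,0,0.24],[0,0,0.2,0,0,0,0.24],[0,0,0.29,0,0,0,0.24],[0,0,0.29,0,0,0,0.24]]'
python3 - <<'E'
from h import *
np.set_printoptions(precision=4,suppress=True)
t,s=measure("L"); a=(190,195,245,250)
A=cv2.resize(t["pixels"][195:255,185:255,::-1],None,fx=8,fy=8,interpolation=cv2.INTER_CUBIC)[:480,:400]
B=cv2.resize(s["pixels"][115:175,230:280,::-1],None,fx=8,fy=8,interpolation=cv2.INTER_CUBIC)
cv2.imwrite("pics/a1.png",np.hstack([A,B]))
E
```

```text
time: 3.5
eef_pos: [0.5039, 0.2213, 0.1059]
tcp_rot: [0.767, 0.641, -0.005, -0.003]
contact_force: [-0.6, -0.9, 0.0]
opening: 0.238
time: 3.9
eef_pos: [0.5068, 0.2211, 0.066]
tcp_rot: [0.768, 0.64, -0.001, -0.001]
contact_force: [-0.9, -0.6, 0.5]
opening: 0.238
L top plate [0.4936 0.1455 0.05  ] cake [0.4963 0.1705] 71.40625 92.52886920177843
L side plate  cake [0.4951 0.1767] 100.359375 120.5533498658333
```

View pics/a1.png

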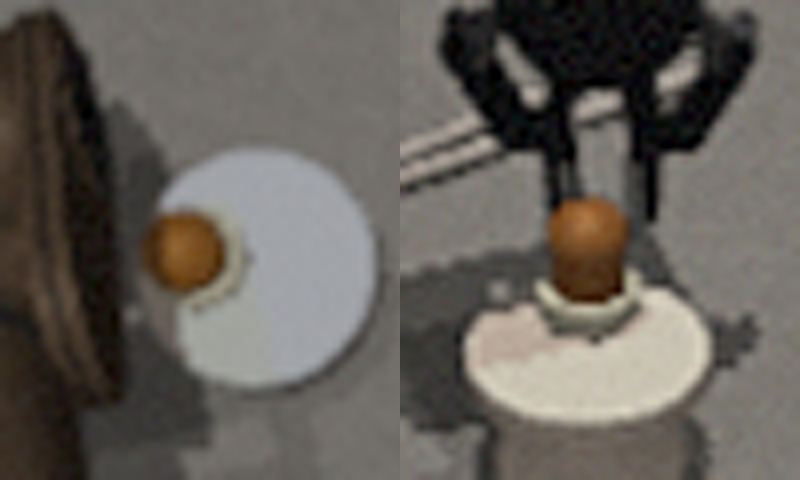

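```bash
python3 - <<'E'
from h import *
np.set_printoptions(precision=2,suppress=True)
s=imaging.read_camera("side")
u=np.array([.18,.983,0]);v=np.array([.983,-.18,0]);T=np.array([.5075,.2212,.0])
print((proj(s,[T+[0,0,.11],T+v*.010+[0,0,.11],T-v*.010+[0,0,.11],T+v*.0245+[0,0,.11],T-v*.0245+[0,0,.11]])-[230,115]+.5)*8)
print(telemetry.get_state()["eef_pos"])
E
```

```text
[[203.4  146.54]
 [227.51 146.95]
 [179.29 146.13]
 [262.48 147.55]
 [144.33 145.54]]
[0.51 0.22 0.07]
```

The fingertips sit where the robot's own pose predicts, so camera and arm agree. I'll close the gap and then push slowly.

```bash
python3 -m crank '[[-0.03,0,0,0,0,0,0.24],[-0.06,0,0,0,0,0,0.24],[-0.09,0,0,0,0,0,0.24],[-0.1,0,0,0,0,0,0.24],[-0.11,0,0,0,0,0,0.24],[-0.12,0,0,0,0,0,0.24],[-0.13,0,0,0,0,0,0.24],[-0.14,0,0,0,0,0,0.24]]'
python3 -m crank '[[-0.008,0,0,0,0,0,0.24],[-0.016,0,0,0,0,0,0.24],[-0.024,0,0,0,0,0,0.24],[-0.032,0,0,0,0,0,0.24],[-0.04,0,0,0,0,0,0.24],[-0.048,0,0,0,0,0,0.24],[-0.056,0,0,0,0,0,0.24],[-0.064,0,0,0,0,0,0.24],[-0.07,0,0,0,0,0,0.24],[-0.07,0,0,0,0,0,0.24]]'
cat > look.py <<'E'
import sys
from h import *
np.set_printoptions(precision=4,suppress=True)
t,s=measure("L")
A=cv2.resize(t["pixels"][195:255,185:255,::-1],None,fx=8,fy=8,interpolation=cv2.INTER_CUBIC)[:480,:400]
B=cv2.resize(s["pixels"][115:175,230:280,::-1],None,fx=8,fy=8,interpolation=cv2.INTER_CUBIC)
cv2.imwrite("pics/%s.png"%sys.argv[1],np.hstack([A,B]))
E
python3 look.py a2
```

```text
time: 4.85
eef_pos: [0.5042, 0.2006, 0.0678]
tcp_rot: [0.768, 0.64, 0.0, -0.0]
contact_force: [-0.0, 0.3, -1.2]
opening: 0.238
time: 5.85
eef_pos: [0.5023, 0.1901, 0.0678]
tcp_rot: [0.768, 0.64, -0.0, 0.0]
contact_force: [0.2, 0.5, 0.3]
opening: 0.242
L top plate [0.4937 0.1446 0.0493] cake [0.4972 0.1559] 44.109375 92.02172655542381
L side plate  cake [0.4955 0.1661] 97.6875 121.55276915174909
```

View pics/a2.png

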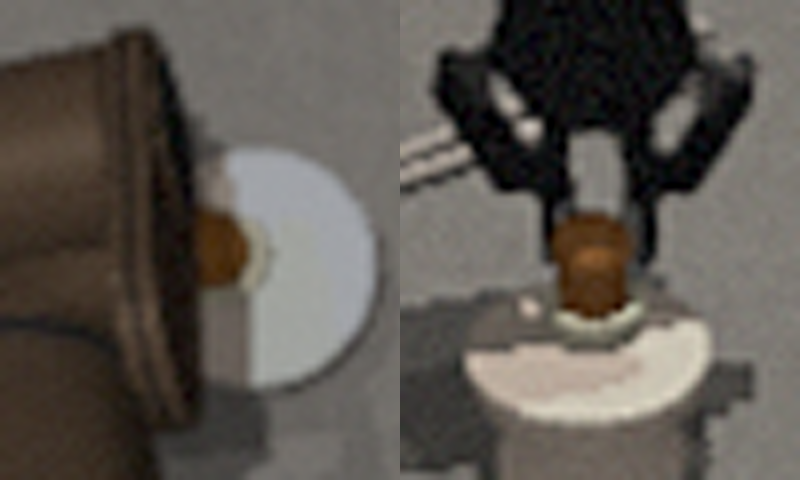

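```bash
python3 -m crank '[[-0.008,0,0,0,0,0,0.24],[-0.016,0,0,0,0,0,0.24],[-0.024,0,0,0,0,0,0.24],[-0.032,0,0,0,0,0,0.24],[-0.04,0,0,0,0,0,0.24],[-0.048,0,0,0,0,0,0.24],[-0.056,0,0,0,0,0,0.24],[-0.064,0,0,0,0,0,0.24],[-0.072,0,0,0,0,0,0.24],[-0.076,0,0,0,0,0,0.24],[-0.076,0,0,0,0,0,0.24]]'
python3 look.py a3
python3 -m crank '[[0.01,0,0,0,0,0,0.24],[0.02,0,0,0,0,0,0.24],[0.04,0,0,0,0,0,0.24],[0.1,0,0,0,0,0,0.24],[0.2,0,0,0,0,0,0.24],[0.4,0,0,0,0,0,0.24],[0.6,0,0,0,0,0,0.24],[0.8,0,0,0,0,0,0.24],[0.9,0,0,0,0,0,0.24],[0.9,0,0,0,0,0,0.24]]'
python3 look.py a4
```

```text
time: 7.05
eef_pos: [0.5003, 0.179, 0.0678]
tcp_rot: [0.768, 0.64, -0.0, 0.0]
contact_force: [-0.3, 0.0, 0.0]
opening: 0.238
L top plate [0.4937 0.1442 0.0489] cake [0.4955 0.1446] 39.953125 91.66774556098972
L side plate  cake [0.4947 0.1581] 89.59375 122.34373298613355
time: 8.15
eef_pos: [0.5247, 0.314, 0.0678]
tcp_rot: [0.767, 0.641, 0.0, 0.0]
contact_force: [-0.1, -0.9, 0.2]
opening: 0.24
L top plate [0.4935 0.1463 0.0507] cake [0.4958 0.1497] 67.375 91.82935475301929
L side plate  cake [0.4949 0.1601] 95.390625 122.14746816863772
```

View pics/a4.png

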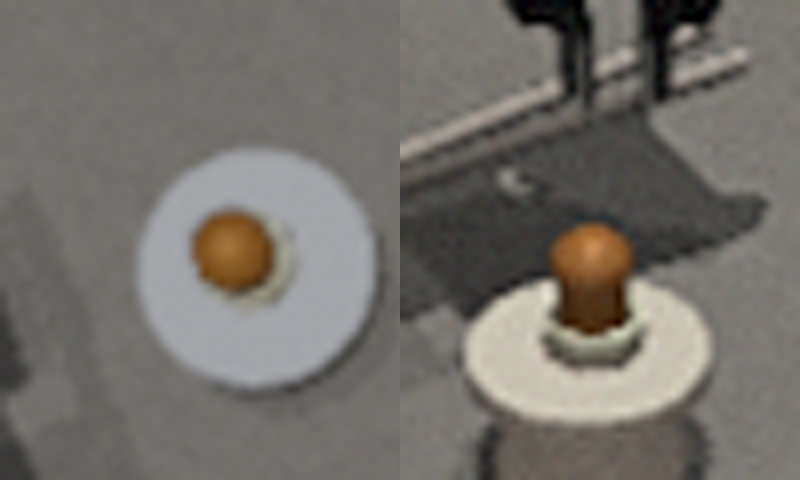

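```bash
cat > ov.py <<'E'
import sys
from h import *
np.set_printoptions(precision=4,suppress=True)
def run(name,pl,ck,kk="L"):
    out=[]
    for n in("top","side"):
        p=imaging.read_camera(n)
        c=proj(p,[[*pl,.07]])[0].astype(int); x0,y0=c-[25,28]
        im=cv2.resize(p["pixels"][y0:y0+50,x0:x0+50,::-1],None,fx=8,fy=8,interpolation=cv2.INTER_CUBIC); raw=im.copy()
        a=np.linspace(0,2*np.pi,120)
        for cc,r,z,col in((pl,.05,.06,(0,200,0)),(ck,.021,.064,(255,0,0)),(ck,.021,.074,(255,0,255))):
            q=proj(p,np.c_[cc[0]+r*np.cos(a),cc[1]+r*np.sin(a),0*a+z])
            for u in q: cv2.circle(im,tuple(int(v) for v in (u-[x0,y0]+.5)*8),1,col,-1)
        h=cv2.convexHull(proj(p,M+[*ck,0]).astype(np.float32))[:,0]
        cv2.polylines(im,[((h-[x0,y0]+.5)*8).astype(np.int32)],True,(255,255,0),1)
        out.append(im)
    cv2.imwrite("pics/%s.png"%name,np.hstack(out))
f=[float(v) for v in sys.argv[2:6]]
run(sys.argv[1],f[:2],f[2:])
E
python3 ov.py o1 .4938 .147 .4971 .1486; python3 ov.py o2 .605 -.218 .605 -.218
```

```text
(no output)
```

View pics/o1.png

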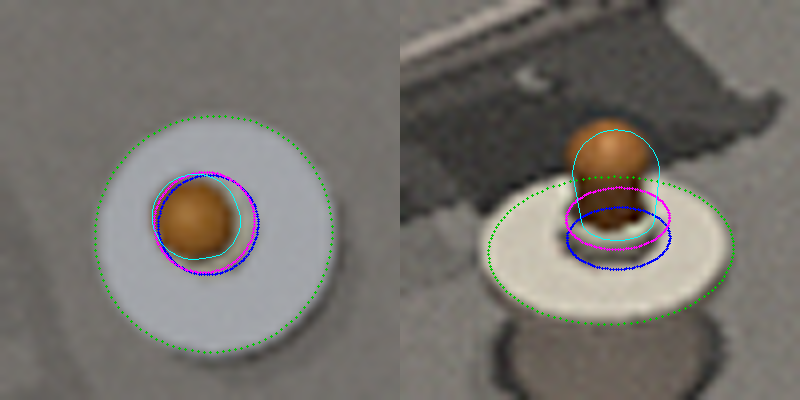

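View pics/o2.png

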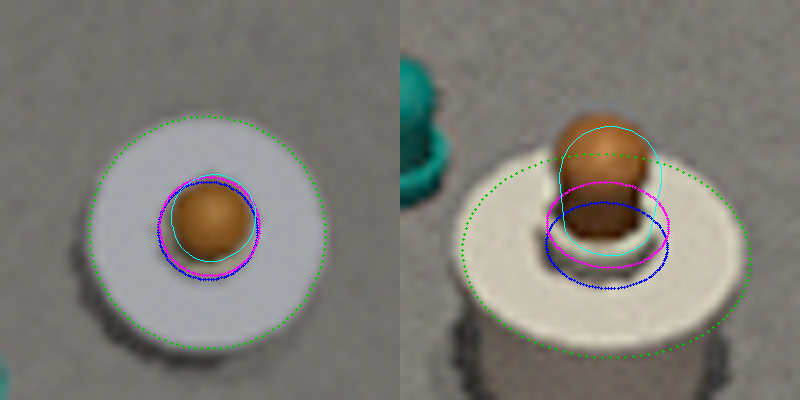

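```bash
cat > fit.py <<'E'
from h import *
np.set_printoptions(precision=4,suppress=True)
def avg(n,N=8):
    ps=[imaging.read_camera(n) for _ in range(N)]; p=ps[-1]; return p,np.mean([q["pixels"].astype(np.float32) for q in ps],0)
from scipy.ndimage import map_coordinates
def samp(I,uv): return map_coordinates(I,[uv[:,1],uv[:,0]],order=1)
a=np.linspace(0,2*np.pi,180,endpoint=False)
def platefit(p,G,c0):
    # edge position by max radial gradient, then robust circle
    c=np.array(c0,float)
    for it in range(3):
        rs=np.arange(.040,.060,.0005); E=[]
        prof=np.array([samp(G,proj(p,np.c_[c[0]+r*np.cos(a),c[1]+r*np.sin(a),0*a+.06])) for r in rs])
        g=-(prof[6:]-prof[:-6]); rm=rs[3:-3]; i=g.argmax(0); ok=g.max(0)>15
        pts=np.c_[c[0]+rm[i]*np.cos(a),c[1]+rm[i]*np.sin(a)][ok]
        r=least_squares(lambda q:np.hypot(*(pts-q[:2]).T)-q[2],[*c,.05],loss="soft_l1",f_scale=.0007); c=r.x[:2]
    return r.x,ok.sum()
def go():
  for n in("top","side"):
    p,I=avg(n); G=I.mean(2)
    C=np.clip(I[...,0]-I[...,2],0,None) # redness: brown vs grey
    np.save("C_%s.npy"%n,I)
    for k,c0 in(("L",(.494,.147)),("R",(.605,-.218))):
        pf,nok=platefit(p,G,c0)
        # head: redness-weighted mask near expected
        u0=proj(p,[[*c0,.1]])[0]; x,y=np.round(u0).astype(int); w=14
        up=cv2.resize(C[y-w:y+w+1,x-w:x+w+1],None,fx=8,fy=8,interpolation=cv2.INTER_CUBIC)
        m=big(up>.45*np.percentile(up,98)); ys,xs=np.nonzero(m)
        fx=lambda v,o:(v+.5)/8-.5+o-w
        if n=="side":  # head only: top 17 mm
            pass
        cen=(fx(xs.mean(),x),fx(ys.mean(),y))
        r=least_squares(lambda q:silc(p,q)[0]-cen,c0,diff_step=1e-4).x
        # by head extremes
        ext=(fx(xs.min(),x),fx(ys.min(),y),fx(xs.max(),x),fx(ys.max(),y))
        q=proj(p,M+[*pf[:2],0])
        mext=np.r_[q.min(0),q.max(0)]
        print(n,k,"plate",pf,nok,"cake",r,"off mm",(r-pf[:2])*1e3,"area",m.sum()/64,"ext-model@centre",np.array(ext)-mext)
go()
E
python3 fit.py
```

```text
top L plate [0.493  0.1458 0.0502] 180 cake [0.4961 0.1499] off mm [3.1019 4.1749] area 74.59375 ext-model@centre [-0.7461 -0.2141 -1.8367 -1.32  ]
top R plate [ 0.6044 -0.2177  0.0505] 180 cake [ 0.6043 -0.2174] off mm [-0.1163  0.3641] area 73.1875 ext-model@centre [ 0.3343  0.6836 -0.7268 -0.5711]
side L plate [0.4911 0.1511 0.0505] 163 cake [0.4948 0.1585] off mm [3.7544 7.3674] area 102.71875 ext-model@centre [ 1.2617 -0.8924  0.4033 -1.0918]
side R plate [ 0.6032 -0.2128  0.0502] 158 cake [ 0.6039 -0.2099] off mm [0.6452 2.8822] area 139.703125 ext-model@centre [ 0.6109 -0.2917 -0.5264 -0.6153]
```

The remaining offset is about (+3.2, +4.0) mm, measured relative to the right cake, and both cameras agree. I'll turn the tool 28° and push once more along (-0.62, -0.78).

```bash
python3 -m crank '[[0,0.18,0,0,0,0.1,0.24],[-0.15,0.18,0,0,0,0.2,0.24],[-0.4,0.18,0,0,0,0.312,0.24],[-0.6,0.18,0,0,0,0.312,0.24],[-0.75,0.18,0,0,0,0.312,0.24],[-0.789,0.18,0,0,0,0.312,0.24],[-0.789,0.18,0,0,0,0.312,0.24],[-0.789,0.18,0,0,0,0.312,0.24],[-0.789,0.18,0,0,0,0.312,0.24]]'
python3 - <<'E'
from h import *
from scipy.spatial.transform import Rotation as R
s=telemetry.get_state(); P=np.array(s["eef_pos"]); Q=R.from_quat(s["tcp_rot"]).as_matrix()
print(P,Q[:,0],Q[:,1], "to go mm (tool):",Q.T@(np.array([.5112,.1688,P[2]])-P)*1e3)
E
```

```text
time: 10.15
eef_pos: [0.5301, 0.1915, 0.068]
tcp_rot: [0.9, 0.435, 0.0, -0.0]
contact_force: [0.5, 0.0, -0.1]
opening: 0.239
[0.53013264 0.19154357 0.06798371] [6.20996807e-01 7.83812912e-01 5.33479044e-04] [ 7.83812939e-01 -6.20996968e-01  2.06259175e-04] to go mm (tool): [-2.95838110e+01 -7.15963223e-01 -1.59300198e-02]
```

```bash
python3 -m crank '[[-0.04,-0.005,0,0,0,0,0.24],[-0.08,-0.005,0,0,0,0,0.24],[-0.11,-0.005,0,0,0,0,0.24],[-0.13,-0.005,0,0,0,0,0.24],[-0.145,-0.005,0,0,0,0,0.24],[-0.153,-0.005,0,0,0,0,0.24],[-0.161,-0.005,0,0,0,0,0.24],[-0.169,-0.005,0,0,0,0,0.24],[-0.177,-0.005,0,0,0,0,0.24],[-0.185,-0.005,0,0,0,0,0.24],[-0.193,-0.005,0,0,0,0,0.24],[-0.197,-0.005,0,0,0,0,0.24]]'
python3 -m crank '[[0,0,0,0,0,0,0.24],[0,0,0,0,0,0,0.24]]'
python3 -m crank '[[0.01,0,0,0,0,0,0.24],[0.02,0,0,0,0,0,0.24],[0.04,0,0,0,0,0,0.24],[0.1,0,0,0,0,0,0.24],[0.2,0,0,0,0,0,0.24],[0.4,0,0,0,0,0,0.24],[0.6,0,0,0,0,0,0.24],[0.8,0,0,0,0,0,0.24],[0.9,0,0,0,0,0,0.24],[0.9,0,0,0,0,0,0.24]]'
python3 fit.py; python3 ov.py o3 .493 .1458 .493 .1458
```

```text
time: 11.35
eef_pos: [0.5109, 0.1679, 0.0679]
tcp_rot: [0.901, 0.435, 0.0, -0.0]
contact_force: [1.1, 0.2, -0.7]
opening: 0.242
time: 11.55
eef_pos: [0.5109, 0.1679, 0.0678]
tcp_rot: [0.9, 0.435, -0.0, 0.0]
contact_force: [-0.0, 0.1, -0.6]
opening: 0.24
time: 12.55
eef_pos: [0.5962, 0.2756, 0.0679]
tcp_rot: [0.9, 0.436, 0.001, 0.0]
contact_force: [-0.7, 0.4, 1.2]
opening: 0.242
top L plate [0.4929 0.1458 0.0502] 180 cake [0.4941 0.1446] off mm [ 1.1716 -1.2025] area 76.125 ext-model@centre [ 1.0269  0.1453 -0.0641 -0.8356]
top R plate [ 0.6044 -0.2177  0.0505] 180 cake [ 0.6043 -0.2174] off mm [-0.0812  0.3682] area 73.203125 ext-model@centre [ 0.337   0.6744 -0.7242 -0.5801]
side L plate [0.4912 0.1512 0.0507] 161 cake [0.4929 0.1533] off mm [1.763  2.0795] area 106.125 ext-model@centre [0.6087 0.1202 0.1257 0.0462]
side R plate [ 0.6033 -0.2128  0.0502] 158 cake [ 0.6038 -0.21  ] off mm [0.5563 2.8768] area 139.921875 ext-model@centre [ 0.6053 -0.2952 -0.5322 -0.6189]
```

View pics/o3.png

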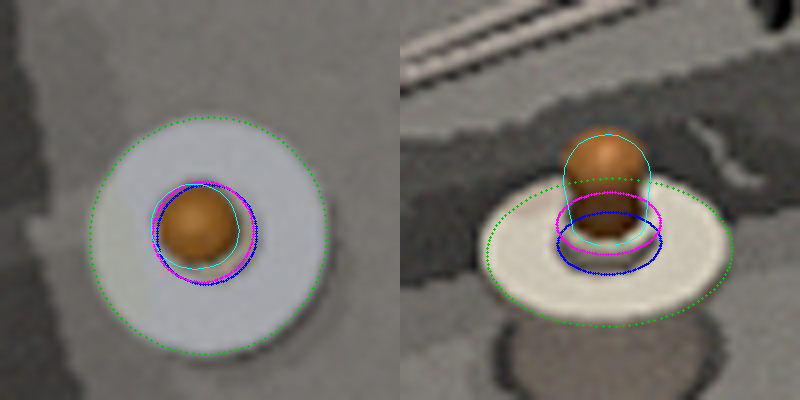

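The cake is now within about 1.7 mm of the centre, which is at the measurement noise. I'll raise the tool clear and do a final check.

```bash
python3 -m crank '[[0,0,-0.3,0,0,0,0.24],[0,0,-0.6,0,0,0,0.24],[0,0,-0.8,0,0,0,0.24],[0,0,-0.8,0,0,0,0.24],[0,0,-0.8,0,0,0,0.24]]'
python3 - <<'E'
from h import *
p=imaging.read_camera("top"); save(p,"f_top.png",(110,150,380,300),2.9)
p=imaging.read_camera("side"); save(p,"f_side.png",(170,110,370,260),4)
E
python3 fit.py | cut -c1-110
```

```text
time: 13.95
eef_pos: [0.5952, 0.2738, 0.1888]
tcp_rot: [0.9, 0.435, 0.001, 0.0]
contact_force: [-0.8, 1.2, -0.9]
opening: 0.239
top L plate [0.4929 0.1458 0.0502] 180 cake [0.4941 0.1446] off mm [ 1.1665 -1.1943] area 75.890625 ext-model@
top R plate [ 0.6044 -0.2177  0.0505] 180 cake [ 0.6043 -0.2174] off mm [-0.0801  0.3589] area 73.171875 ext-m
side L plate [0.4912 0.1512 0.0506] 161 cake [0.493  0.1534] off mm [1.7856 2.2053] area 105.625 ext-model@cen
side R plate [ 0.6033 -0.2128  0.0502] 158 cake [ 0.6039 -0.2099] off mm [0.6026 2.9322] area 139.5625 ext-mod
```

View pics/f_top.png

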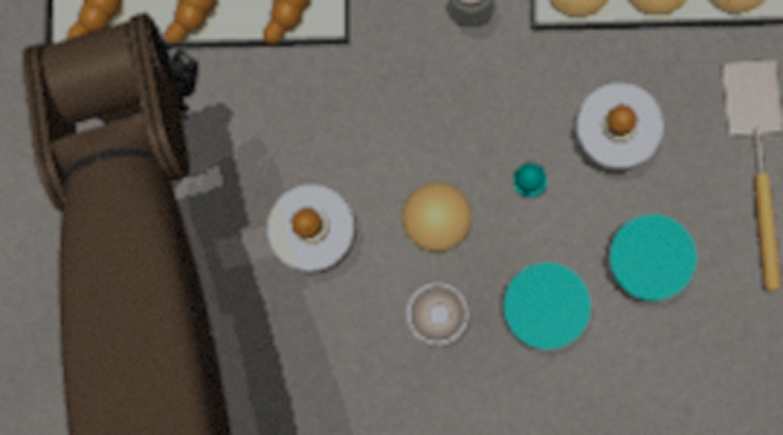

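View pics/f_side.png

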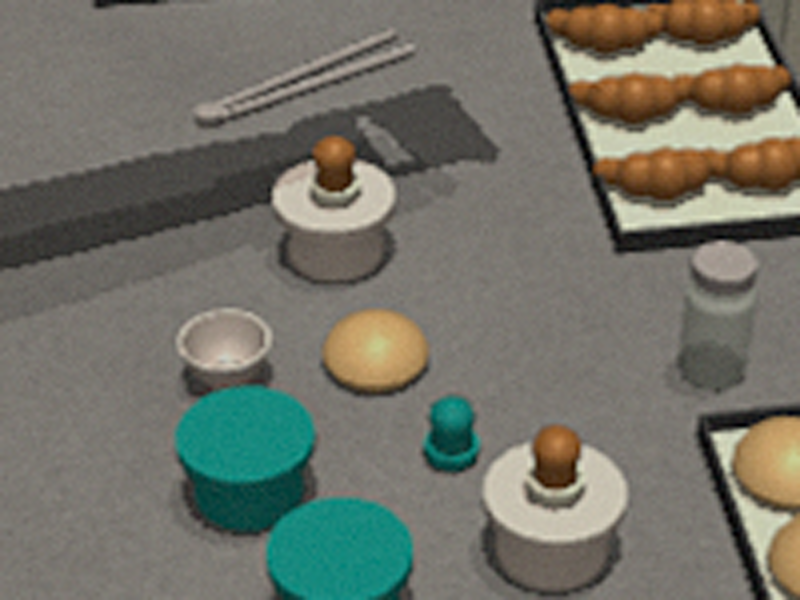

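In the side crop the left cake stands upright in the middle of its plate (334,180). The right cake, both stands and the other things nearby look unmoved, and the arm touches nothing.

```bash
python3 -c "
from plant import ticket
print(ticket.sign_off())"
```

```text
the job is handed in; nothing more can be done
None
```

The off-centre cake, on the left white stand, now stands upright at the middle of its plate. I pushed it with two slow nudges of the fingertips on its foot: one of about 20 mm, then one of about 5 mm at a corrected angle.

- **Centring:** in the last check it sat about 1.5 to 2 mm from the plate's centre, measured against the cake that was already centred. That is about as fine as the cameras can tell.
- **Camera disagreement:** the two cameras agreed on the x offset (1.2 mm) and differed by less than 1 mm in y (-1.6 against -0.7 mm). I left it there rather than risk another push.
- **Everything else:** the other cake and both stands measured or looked unmoved, and so did the other things in the final crops. The jar was outside those crops, so I did not recheck it.
- **Time and force:** I handed the job in at about 15 s with the arm well clear. Force readings after each move never went above about 2 N.

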